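# Cycle the bench interlock with its key

### The arm

A 7-joint arm with a two-finger parallel gripper is mounted at the origin on a cart in front of the work surface, level with it; the furniture and walls round the work are solid. World frame = base frame: x ahead of the robot, y to its left, z up, the work surface at z = 0. Lengths are in m, angles in rad, forces in N, time in s.
With the tool pointing down it reaches from about 0.4 to 0.85 m from the base axis. Payload 4.5 kg.
Tool frame: the origin (TCP) lies at the very end of the fingers, on their centre line; the grasp point (between the pads) lies 19 mm behind it; z points along the fingers, y is the line along which they close (so a half turn about z gives the same grasp; the last joint's range is limited). The gripper opens to 88 mm and grips with 3 to 60 N. Pads are 18 mm wide; open, the fingers measure 123 mm over their backs; the gripper's body (75 mm by 187 mm) begins 45 mm behind the grasp point.
Start: joints at [1.238, 0.689, -0.195, 1.565, 0.157, 0.902, -0.215], TCP at [0.224, -0.583, 0.239] pointing down, gripper open.
Joint ranges: [-3.01, 3.01], [-0.46, 2.08], [-1.47, 1.51], [0.13, 2.56], [-1, 4.14], [0.04, 2.09], [-2.66, 2.66]. Speed limits (rad/s): [2.57, 2.57, 3.14, 3.14, 3.14, 3.14, 3.14].

### API

Orientations are given as a unit quaternion [x, y, z, w].
In Python, from plant import r, eyes, nets gives the robot as it stands.
- The arm moves only by the shell command python3 -m pendant 'ROWS' [FORCE]. ROWS is JSON, a list of rows, each an object of numbers: "claw": the opening, from 0 (shut) to 1 (fully open); "dx", "dy", "dz": the shift along the world's x, y, z in mm; "twist": the turn about the world's z in rad. In form: [{"claw": .., "dx": .., "dy": .., "dz": .., "twist": ..}, ...]. A call has 1 to 8 rows; each row is the pose to reach, as a shift and turn from the pose commanded when the call began; what a row does not reach only later rows make up. A row lasts 1/10 s, in which the tool goes at most 50 mm and 8.59 degrees, less where a joint would pass 70% of its speed; a pose out of reach is approached as far as the arm can. A call with a gripper value outside its range is refused whole. The fingers move at their own pace and stop on an object; FORCE is the grip in N (left out, the last holds). Time passes only in rows, so rows that repeat a pose let the fingers close. It gives the time, the measured TCP pose, the force, the opening and the grip force at its end, in the units of the state.
- r.get_state(): the state, without advancing time (a new reading comes with each control period).
- eyes.snapshot(name): name is "side" or "top"; returns (picture, depth): 384x512x3 uint8, blue, green, red; 384x512 float32, m along the optical axis (not along the pixel's ray), 0 where there is no reading.
- eyes.camera_info(name): a dict with "K" (3x3 intrinsics, pixels), "world_to_cam" (4x4, takes a point from world to camera coordinates). Camera axes: x right, y down, z forward; pixel columns grow to the right and rows downward; lengths in m; the calibration is good to about 2 mm. A picture is of the moment at which its call begins. camera_info takes no time and is no camera call.
- r.finish_job(): hands the job in; it is judged then, once.
Trained networks look in the newest picture that a camera, given by its name, has taken for a name from the list of things; names that differ only in an ending like _2 or _b are one class to them, and where a whole thing is asked for, a point or a joint stands for the part that bears it (a point fixed in the world has none). Each returns a list of dicts, best first, with "confidence" (0 to 1); they miss things now and then, are a little off and sometimes report something else, mostly with a low value. They report only what shows in the picture. A call takes as long as a camera call.
- nets.spot_in(camera, query): "box" ([left, top, width, height] as shares, 0 to 1, of the picture: columns of its width, rows of its height, round what is visible of it).
- nets.place_of(camera, query): "position" ([column, row] as shares, 0 to 1, of the picture: columns of its width, rows of its height: a listed point, or the origin of a listed thing).
The state is a dict: "clock": time; "q": joint angles; "qd": joint speeds; "joint_torque": joint torques, N m; "tool_pos": TCP position; "eef_rot": TCP orientation; "contact_force": force on the tool from outside, world axes, zero at the start; "moment": the same for the moment, N m; "opening": opening from 0.0 (shut) to 1.0 (fully open); "finger_force": force on a finger pad.
Only numpy, scipy, OpenCV 4.12 (cv2) and the standard library are available. Lean on these libraries where they do the work, as an engineer would, in place of code of your own. Each camera call takes 0.05 s, during which the arm holds its last target. There are 200 camera calls.

### The job

Reset the bench's key switch: take the key out of its stand, press it gently but fully into the keyway of the grey box, turn it clockwise until it presses firmly on its springy stop without forcing it, then turn it back home and pull it out. Put the key back upright in its stand, fully down, and let go; leave the other things where they lie.

Things in the scene. Friction and masses are not known exactly. Their poses are not given: they have to be found in the camera images.
- key: Key, 72 mm tall, upright; same after a half turn about z. Origin: centre of bit's underside. Up its z: flat steel bit 18 (x) x 5 (y) x 14 mm; stem 6 mm thick; collar disc 28 mm across at z 26 to 29, resting on lock seal or stand top when fully in; bare stem to z 40; black flat bow 30 (x) x 8 (y) x 32 mm at z 40 to 72, pinched across its 8 mm. 50 g. Starts upright in the stand.
- lock: Key switch: grey box fixed to the bench, 84 x 84 x 45 mm, with a black cable gland on its +x side. Origin: centre of underside, z up. In its top a slot 20 mm along its x, 7 mm wide, through a face 8 mm thick, ringed by a springy rubber seal 2 mm proud (6 N per 2 mm) and a 3 mm high steel ring. The bit goes into a plug below; once turned it is held there until home. Fully in = collar on seal: key origin 21 mm (seal pressed: 19) above lock origin.
- keyway (a point): Centre of the keyway slot's mouth on the lock's top face, 45 mm above the lock's underside; axes as the lock's.
- plug (a joint): Angle of the turning plug inside the lock, rad: 0 = home (its slot in line with the face's slot), growing as the key turns clockwise seen from above. Friction about 0.03 N m, no return spring; the bit has up to 0.2 rad of play in it, so turn the key a little past home to bring it fully back.
- end_stop (a joint): Yield of the lock's hidden springy stop, rad: 0 = untouched, grows as the key presses on it. The plug meets it somewhere from 0.65 to 1.25 rad of plug turn, different each time. Resists with 0.08 N m at first touch plus 1.6 N m per rad of yield. Pressed firmly = yielded 0.05 rad or more (0.16 N m), kept for a moment; forced = over 0.20 rad (0.40 N m).
- stand: Key stand: aluminium block 60 x 60 mm on a black base plate 74 x 74 x 6 mm, fixed to the bench, top 35 mm above the bench. Origin: centre of its underside, z up. A slot in its top, 22 mm along its x, 9 mm wide, 29 mm deep, takes the key; with the collar on the top the key's origin is 9 mm above the stand's origin. A vice stands between stand and lock: carry the key 0.2 m high.
- pliers_red: Pliers with red handles, 142 x 56 x 12 mm, loose on the bench; leave it where it lies. Origin: centre of its underside.
- tape_black: Roll of black tape lying flat, 66 mm across, 18 mm high, loose on the bench; leave it where it lies. Origin: centre of its underside.
- screw_box: Small whitish carton with a red stripe, 65 x 45 x 22 mm, loose on the bench; leave it where it lies. Origin: centre of its underside.
- driver_yellow: Screwdriver with a yellow handle, 160 mm long, loose on the bench; leave it where it lies. Origin: centre of its underside.
- marker_pen: Blue marker pen with a black cap, 124 mm long, 15 mm thick, loose on the bench; leave it where it lies. Origin: centre of its underside.
- fuse_box: Small yellow carton, 55 x 40 x 18 mm, loose on the bench; leave it where it lies. Origin: centre of its underside.

How it is judged:
By the outcome, as a careful person would: the job done as asked, in the order asked, and still so for the second after the job is handed in, with the robot touching nothing.
It also fails if it takes over 72 s, if anything falls off the work surface, if the arm or the gripper's body presses on something with over 40 N, if the wrist force passes 120 N, or if a joint passes its speed limit or range.

## Working session

There is one attempt and no reset: what is moved stays moved. The work goes in short steps, Python scripts to look and compute and a shell command to move; the robot and the scene stay as the last step left them, time stands still between calls to the robot, and variables do not carry over. Pictures are saved under pics/ and viewed, at most 10 in all, crops included, and the job is handed in when it is done.

```bash
ls; mkdir -p pics
cat > h.py <<'E'
import numpy as np,cv2
from plant import r,eyes,nets
def cam(n):
    c=eyes.camera_info(n); return np.array(c["K"]),np.array(c["world_to_cam"])
def ray(n,u,v,z=None,d=None):
    K,T=cam(n); R=T[:3,:3];t=T[:3,3]
    dc=np.linalg.inv(K)@np.array([u,v,1.]); o=-R.T@t; dw=R.T@dc
    if z is not None: d=(z-o[2])/dw[2]
    return o+dw*d
def cloud(n,dep):
    K,T=cam(n);v,u=np.mgrid[:384,:512]
    P=np.stack([(u-K[0,2])/K[0,0]*dep,(v-K[1,2])/K[1,1]*dep,dep],-1)
    return (P-T[:3,3])@T[:3,:3]
E
python3 - <<'E'
from h import *
print(r.get_state())
for n in("side","top"):
    p,d=eyes.snapshot(n); cv2.imwrite(f"pics/{n}0.png",p); np.save(f"{n}0.npy",d)
    K,T=cam(n); print(n,K.round(1).tolist(),T.round(3).tolist())
    for q in("key","lock","keyway","stand"):
        for a in nets.place_of(n,q)[:2]: print(q,np.array(a["position"])*[512,384],a["confidence"])
        for a in nets.spot_in(n,q)[:1]: print(' box',np.array(a["box"])*[512,384,512,384],a["confidence"])
E
```

```text
pics
{'clock': 0.0, 'q': array([ 1.23780809,  0.68998464, -0.19449431,  1.56632932,  0.15728177,
        0.90250966, -0.21513982]), 'qd': array([-0.00163419,  0.00302282, -0.00096157, -0.00015467,  0.00125657,
        0.00037916, -0.00041504]), 'joint_torque': array([ 1.30427202e-04, -5.27564478e+01, -1.26684878e+00, -1.53427380e+01,
       -5.26439014e-02,  6.68444205e-03,  1.63607724e-04]), 'tool_pos': array([ 0.22385781, -0.58285871,  0.23791305]), 'eef_rot': array([ 9.83228478e-01,  1.82375741e-01, -2.33022379e-04, -8.91334610e-04]), 'contact_force': array([-0.48406624, -1.02774525,  0.70733505]), 'moment': array([-4.76458151e-02, -5.48264851e-05,  5.61566569e-02]), 'finger_force': 0.0, 'opening': 1.0024873388022844}
side [[432.4, 0.0, 256.3], [0.0, 432.4, 190.3], [0.0, 0.0, 1.0]] [[0.999, 0.041, 0.011, -0.499], [0.035, -0.641, -0.766, 0.125], [-0.024, 0.766, -0.642, 1.347], [0.0, 0.0, 0.0, 1.0]]
key [246.6816 170.496 ] 0.65
 box [208.9984 221.7984  20.6848  20.3136] 0.68
lock [242.4832 305.088 ] 0.87
 box [224.1024 284.5056  37.7856  40.2816] 0.67
keyway [239.0016 298.4064] 0.58
keyway [213.0944 205.4016] 0.5
 box [224.1024 286.5024  38.2976  41.0112] 0.98
stand [246.016  172.6848] 0.62
 box [236.3904 161.3952  21.0944  18.5856] 0.77
top [[354.7, 0.0, 249.4], [0.0, 354.7, 188.6], [0.0, 0.0, 1.0]] [[0.009, -1.0, -0.013, 0.118], [-0.986, -0.006, -0.165, 0.491], [0.165, 0.015, -0.986, 0.963], [0.0, 0.0, 0.0, 1.0]]
key [177.408 203.712] 0.56
 box [172.5952 229.7088  41.3184  25.1904] 0.64
lock [377.1904 199.488 ] 0.97
 box [361.1136 182.016   40.9088  35.4816] 0.88
keyway [385.792  198.9888] 0.79
 box [359.68   177.4848  41.4208  35.904 ] 0.6
stand [179.4048 201.984 ] 0.9
stand [356.8128 243.4176] 0.39
 box [167.3216 190.1952  28.7744  26.1888] 0.65
```

Run:
```python
import cv2
a=cv2.imread("pics/top0.png");cv2.imwrite("pics/t.png",cv2.resize(a,(800,600),interpolation=cv2.INTER_CUBIC))
a=cv2.imread("pics/side0.png");b=cv2.imread("pics/top0.png")
f=lambda i,x,y:cv2.resize(i[y:y+60,x:x+80],(400,300),interpolation=cv2.INTER_CUBIC)
import numpy as np
c=np.vstack([np.hstack([f(b,342,170),f(b,140,175)]),np.hstack([f(a,205,270),f(a,205,140)])])
cv2.imwrite("pics/c.png",c)
```

```text
(no output)
```

View pics/t.png

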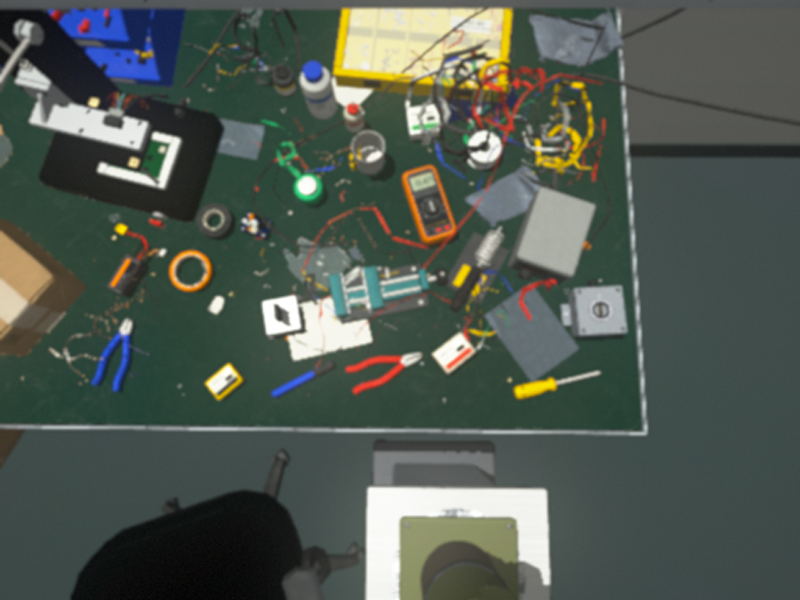

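View pics/c.png

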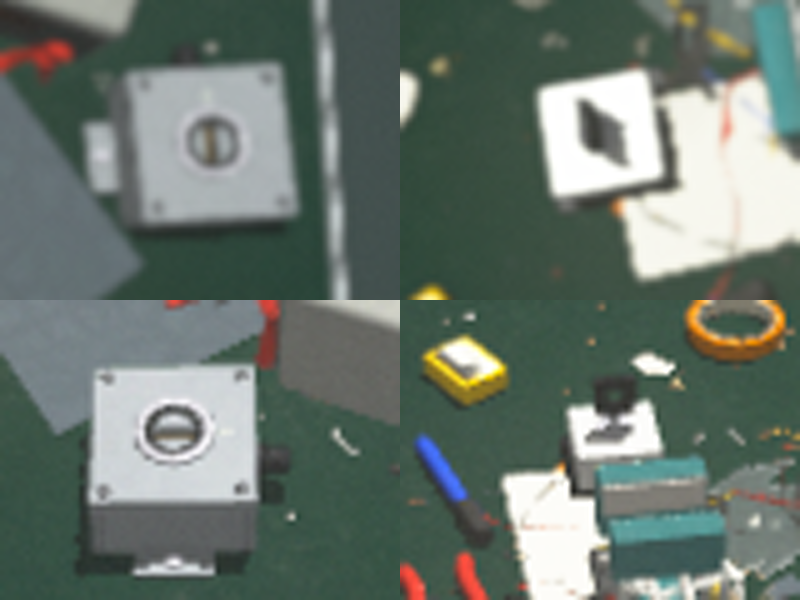

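The top view shows the lock at about (384,199) with its slot along world x, within a few degrees. The stand with the upright key is at about (180,202), with the vice between them. Next I'll measure both.

```bash
cat >> h.py <<'E'
def corners_pts(n,d,c,zlo,zhi,rad=.09):
    P=cloud(n,d); m=(d>0)&(np.hypot(P[...,0]-c[0],P[...,1]-c[1])<rad)&(P[...,2]>zlo)&(P[...,2]<zhi)
    return P[m],m
E
python3 - <<'E'
from h import *
G={"top":[(384.5,199),(180,202)],"side":[(239.6,297),(246,170)]}
for n in("side","top"):
    d=np.load(n+"0.npy")
    for nm,(u,v),z,lo,hi in(("lock",G[n][0],.045,.038,.056),("stand",G[n][1],.035,.028,.042),("bow",G[n][1],.05,.046,.09)):
        c=ray(n,u,v,z)
        p,m=corners_pts(n,d,c,lo,hi,.065)
        print(n,nm,"ray",c.round(4),len(p), end=' ')
        if len(p)>5:
            rc=cv2.minAreaRect((p[:,:2]*1000).astype(np.float32)); print("med",np.median(p,0).round(4),"rect",np.round(rc[0],1),np.round(rc[1],1),round(rc[2],1), "z",p[:,2].min().round(3),p[:,2].max().round(3))
E
```

```text
side lock ray [ 0.4674 -0.2599  0.045 ] 930 med [ 0.4669 -0.2613  0.0443] rect [ 466.8 -256.5] [84.  87.6] 3.4 z 0.038 0.051
side stand ray [0.4511 0.2899 0.035 ] 165 med [0.4567 0.3094 0.0334] rect [456.3 313.7] [61.1 64.5] 9.3 z 0.028 0.042
side bow ray [0.4523 0.2702 0.05  ] 82 med [0.4567 0.3141 0.0706] rect [457.9 264.6] [ 45.1 114.3] 14.1 z 0.046 0.086
top lock ray [ 0.4625 -0.2559  0.045 ] 921 med [ 0.4649 -0.2534  0.0455] rect [ 465.3 -254.2] [84.5 86.2] 3.5 z 0.038 0.052
top stand ray [0.4514 0.3188 0.035 ] 400 med [0.4513 0.315  0.0355] rect [453.7 319.8] [60.6 60.5] 11.2 z 0.029 0.041
top bow ray [0.4495 0.3156 0.05  ] 55 med [0.4534 0.3173 0.0789] rect [453.2 319.5] [28.8  8. ] 8.4 z 0.053 0.084
```

```bash
python3 -m pendant '[{"claw":1,"dx":30,"dy":35},{"claw":1,"dx":60,"dy":71},{"claw":1,"dx":90,"dy":106},{"claw":1,"dx":120,"dy":142},{"claw":1,"dx":150,"dy":180},{"claw":1,"dx":180,"dy":220},{"claw":1,"dx":208,"dy":255},{"claw":1,"dx":235,"dy":290}]' 20
python3 -m pendant '[{"claw":1,"dx":0,"dy":45},{"claw":1,"dx":0,"dy":90},{"claw":1,"dx":0,"dy":135},{"claw":1,"dx":0,"dy":180},{"claw":1,"dx":0,"dy":225},{"claw":1,"dx":0,"dy":270},{"claw":1,"dx":0,"dy":315},{"claw":1,"dx":0,"dy":360}]'
python3 -c "
from h import *
print(r.get_state()['q'].round(2))"
```

```text
[ 1.24  0.69 -0.19  1.57  0.16  0.9  -0.22]validation failed for argument at $[0]...
validation failed for argument at $[0]...
```

```bash
python3 -m pendant '[{"claw":1,"dx":30,"dy":35,"dz":0,"twist":0},{"claw":1,"dx":60,"dy":71,"dz":0,"twist":0},{"claw":1,"dx":90,"dy":106,"dz":0,"twist":0},{"claw":1,"dx":120,"dy":142,"dz":0,"twist":0},{"claw":1,"dx":150,"dy":180,"dz":0,"twist":0},{"claw":1,"dx":180,"dy":220,"dz":0,"twist":0},{"claw":1,"dx":208,"dy":255,"dz":0,"twist":0},{"claw":1,"dx":235,"dy":290,"dz":0,"twist":0}]' 20
python3 -c "
from h import *
print(r.get_state()['q'].round(2))"
```

```text
clock: 1.7
tool_pos: [0.4604, -0.2917, 0.239]
eef_rot: [0.983, 0.183, 0.0, 0.0]
contact_force: [0.9, -0.9, 0.1]
opening: 1.001
finger_force: 0.0
[ 0.58  0.58 -0.16  1.81  0.13  0.76 -0.85]
```

```bash
python3 -m pendant '[{"claw":1,"dx":0,"dy":45,"dz":0,"twist":0},{"claw":1,"dx":0,"dy":90,"dz":0,"twist":0},{"claw":1,"dx":0,"dy":135,"dz":0,"twist":0},{"claw":1,"dx":0,"dy":180,"dz":0,"twist":0},{"claw":1,"dx":0,"dy":225,"dz":0,"twist":0},{"claw":1,"dx":0,"dy":270,"dz":0,"twist":0},{"claw":1,"dx":0,"dy":315,"dz":0,"twist":0},{"claw":1,"dx":0,"dy":360,"dz":0,"twist":0}]'
python3 -m pendant '[{"claw":0.6,"dx":0,"dy":45,"dz":0,"twist":-0.1},{"claw":0.6,"dx":0,"dy":90,"dz":0,"twist":-0.19},{"claw":0.6,"dx":0,"dy":135,"dz":0,"twist":-0.19},{"claw":0.6,"dx":0,"dy":180,"dz":0,"twist":-0.19},{"claw":0.6,"dx":0,"dy":220,"dz":0,"twist":-0.19},{"claw":0.6,"dx":-7,"dy":251,"dz":0,"twist":-0.19},{"claw":0.6,"dx":-7,"dy":251,"dz":0,"twist":-0.19}]'
python3 - <<'E'
from h import *
s=r.get_state();print(s['q'].round(2),s['tool_pos'])
E
```

```text
clock: 2.5
tool_pos: [0.4592, 0.0684, 0.239]
eef_rot: [0.983, 0.182, 0.0, 0.0]
contact_force: [1.6, 0.4, -0.0]
opening: 1.007
finger_force: 0.0
clock: 3.2
tool_pos: [0.4501, 0.324, 0.2387]
eef_rot: [0.996, 0.093, -0.0, -0.002]
contact_force: [-0.9, 0.5, -0.2]
opening: 0.602
finger_force: 0.0
[-0.69  0.59 -0.03  1.79  0.02  0.76 -2.11] [0.45007886 0.32404088 0.23870746]
```

```bash
python3 -m pendant '[{"claw":0.6,"dx":0,"dy":0,"dz":-30,"twist":0},{"claw":0.6,"dx":0,"dy":0,"dz":-60,"twist":0},{"claw":0.6,"dx":0,"dy":0,"dz":-95,"twist":0},{"claw":0.6,"dx":0,"dy":0,"dz":-95,"twist":0},{"claw":0.6,"dx":0,"dy":0,"dz":-95,"twist":0}]'
python3 - <<'E'
from h import *
s=r.get_state();print(s['tool_pos'],s['eef_rot'])
for n in("side",):
    p,d=eyes.snapshot(n); cv2.imwrite(f"pics/{n}1.png",cv2.resize(p[100:220,170:330],(800,600),interpolation=cv2.INTER_CUBIC)); np.save(f"{n}1.npy",d)
E
```

```text
clock: 3.7
tool_pos: [0.4524, 0.3169, 0.144]
eef_rot: [0.996, 0.088, -0.0, 0.0]
contact_force: [0.4, -0.4, 1.4]
opening: 0.599
finger_force: 0.0
[0.45236875 0.31692699 0.14403443] [ 9.96124075e-01  8.79577811e-02 -2.75924964e-04  4.25104247e-04]
```

View pics/side1.png

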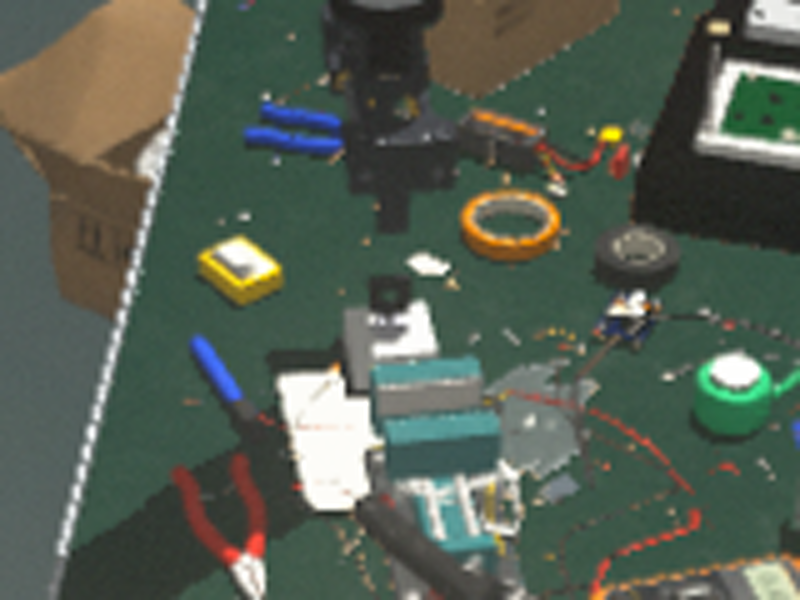

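```bash
python3 - <<'E'
from h import *
for n in("top","side"):
    P=cloud(n,np.load(n+"0.npy"))
    for y0,y1 in((.285,.25),(.25,.22),(.22,.15),(.15,.0)):
        m=(P[...,0]>.38)&(P[...,0]<.56)&(P[...,1]<y0)&(P[...,1]>y1); print(n,y0,np.percentile(P[m][:,2],[50,90,99,100]).round(3))
E
python3 -m pendant '[{"claw":0.35,"dx":0,"dy":0,"dz":-25,"twist":0},{"claw":0.35,"dx":0,"dy":0,"dz":-25,"twist":0}]'
```

```text
top 0.285 [0.004 0.007 0.01  0.03 ]
top 0.25 [0.004 0.009 0.085 0.087]
top 0.22 [0.012 0.085 0.088 0.09 ]
top 0.15 [0.003 0.064 0.138 0.144]
side 0.285 [0.003 0.008 0.032 0.035]
side 0.25 [0.001 0.005 0.08  0.081]
side 0.22 [0.012 0.082 0.086 0.089]
side 0.15 [0.001 0.067 0.135 0.141]
clock: 3.95
tool_pos: [0.452, 0.3172, 0.1189]
eef_rot: [0.996, 0.088, -0.0, 0.0]
contact_force: [-0.5, -0.7, 0.2]
opening: 0.445
finger_force: 0.0
```

```bash
python3 -m pendant '[{"claw":0.35,"dx":0,"dy":0,"dz":-25,"twist":0},{"claw":0.35,"dx":0,"dy":0,"dz":-50,"twist":0},{"claw":0.35,"dx":0,"dy":0,"dz":-73,"twist":0},{"claw":0.35,"dx":0,"dy":0,"dz":-73,"twist":0}]'
python3 -m pendant '[{"claw":0.0,"dx":0,"dy":0,"dz":0,"twist":0},{"claw":0.0,"dx":0,"dy":0,"dz":0,"twist":0},{"claw":0.0,"dx":0,"dy":0,"dz":0,"twist":0},{"claw":0.0,"dx":0,"dy":0,"dz":0,"twist":0},{"claw":0.0,"dx":0,"dy":0,"dz":0,"twist":0},{"claw":0.0,"dx":0,"dy":0,"dz":0,"twist":0},{"claw":0.0,"dx":0,"dy":0,"dz":0,"twist":0}]' 10
python3 -c "
from h import *
s=r.get_state();print(s['moment'],s['contact_force'],s['q'].round(2))"
```

```text
clock: 4.35
tool_pos: [0.4517, 0.3171, 0.0453]
eef_rot: [0.996, 0.088, -0.001, 0.001]
contact_force: [-0.9, 0.1, -0.4]
opening: 0.344
finger_force: 0.0
clock: 5.05
tool_pos: [0.453, 0.3182, 0.0472]
eef_rot: [0.996, 0.088, 0.001, -0.001]
contact_force: [-0.3, -0.8, 7.3]
opening: 0.087
finger_force: 10.0
[-0.01416871  0.1210448   0.04411281] [-0.2683358  -0.76505373  7.32628895] [-0.69  0.89 -0.02  1.92  0.04  0.33 -2.13]
```

```bash
python3 -m pendant '[{"claw":0.0,"dx":0,"dy":0,"dz":0,"twist":0},{"claw":0.0,"dx":0,"dy":0,"dz":0,"twist":0},{"claw":0.0,"dx":0,"dy":0,"dz":0,"twist":0},{"claw":0.0,"dx":0,"dy":0,"dz":8,"twist":0},{"claw":0.0,"dx":0,"dy":0,"dz":16,"twist":0},{"claw":0.0,"dx":0,"dy":0,"dz":24,"twist":0},{"claw":0.0,"dx":0,"dy":0,"dz":32,"twist":0},{"claw":0.0,"dx":0,"dy":0,"dz":40,"twist":0}]' 40
python3 -c "
from h import *
s=r.get_state();print(s['moment'],s['contact_force'],s['q'].round(2))"
```

```text
clock: 5.85
tool_pos: [0.4522, 0.3175, 0.0866]
eef_rot: [0.996, 0.088, 0.0, 0.0]
contact_force: [0.1, -0.1, -0.5]
opening: 0.084
finger_force: 40.0
[0.03417728 0.01123728 0.04347007] [ 0.10785592 -0.08852951 -0.49584653] [-0.68  0.82 -0.02  1.91  0.04  0.41 -2.12]
```

```bash
python3 -m pendant '[{"claw":0,"dx":0,"dy":0,"dz":40,"twist":0},{"claw":0,"dx":0,"dy":0,"dz":80,"twist":0},{"claw":0,"dx":0,"dy":0,"dz":120,"twist":0},{"claw":0,"dx":0,"dy":0,"dz":155,"twist":0},{"claw":0,"dx":0,"dy":-40,"dz":158,"twist":0},{"claw":0,"dx":3,"dy":-80,"dz":158,"twist":0},{"claw":0,"dx":5,"dy":-120,"dz":158,"twist":0},{"claw":0,"dx":7,"dy":-160,"dz":158,"twist":0}]'
python3 -m pendant '[{"claw":0,"dx":0,"dy":-45,"dz":0,"twist":0},{"claw":0,"dx":0,"dy":-90,"dz":0,"twist":0},{"claw":0,"dx":0,"dy":-135,"dz":0,"twist":0},{"claw":0,"dx":0,"dy":-180,"dz":0,"twist":0},{"claw":0,"dx":0,"dy":-225,"dz":0,"twist":0},{"claw":0,"dx":3,"dy":-270,"dz":0,"twist":-0.05},{"claw":0,"dx":5,"dy":-315,"dz":0,"twist":-0.1},{"claw":0,"dx":7,"dy":-360,"dz":0,"twist":-0.115}]'
python3 -m pendant '[{"claw":0,"dx":0,"dy":-35,"dz":-30,"twist":0},{"claw":0,"dx":0,"dy":-54,"dz":-60,"twist":0},{"claw":0,"dx":0,"dy":-54,"dz":-90,"twist":0},{"claw":0,"dx":0,"dy":-54,"dz":-120,"twist":0},{"claw":0,"dx":0,"dy":-54,"dz":-120,"twist":0},{"claw":0,"dx":0,"dy":-54,"dz":-120,"twist":0}]'
```

```text
clock: 6.65
tool_pos: [0.4589, 0.1559, 0.2443]
eef_rot: [0.996, 0.088, 0.0, 0.0]
contact_force: [0.7, -0.7, -0.5]
opening: 0.085
finger_force: 40.0
clock: 7.45
tool_pos: [0.4657, -0.2043, 0.2442]
eef_rot: [1.0, 0.03, 0.0, 0.0]
contact_force: [0.6, -0.5, -0.7]
opening: 0.085
finger_force: 40.0
clock: 8.05
tool_pos: [0.4661, -0.2563, 0.1242]
eef_rot: [1.0, 0.031, -0.0, -0.0]
contact_force: [-0.5, -0.9, -0.3]
opening: 0.083
finger_force: 40.0
```

Run:
```python
from h import *
s=r.get_state();print(s['tool_pos'],s['eef_rot'])
p,d=eyes.snapshot("side");np.save("side2.npy",d);a=cv2.resize(p[235:335,205:271],(396,600),interpolation=cv2.INTER_CUBIC)
p,d=eyes.snapshot("top");np.save("top2.npy",d);b=cv2.resize(p[150:250,350:416],(396,600),interpolation=cv2.INTER_CUBIC)
cv2.imwrite("pics/c2.png",np.hstack([a,b]))
K,T=cam("side");x=lambda P:(K@(T@np.r_[P,1])[:3])
for P in([.466,-.2563,.0872],[.466,-.2563,.0872+.0275],[.4655,-.2555,.047]):
    q=x(P);print((q[:2]/q[2]-[205,235])*6)
```

```text
[ 0.46612497 -0.25633765  0.12423052] [ 9.99519498e-01  3.09952087e-02 -2.56178460e-04 -6.62204732e-05]
[203.55364208 303.25150352]
[202.5672329  261.41375544]
[203.90614688 360.41922413]
```

View pics/c2.png

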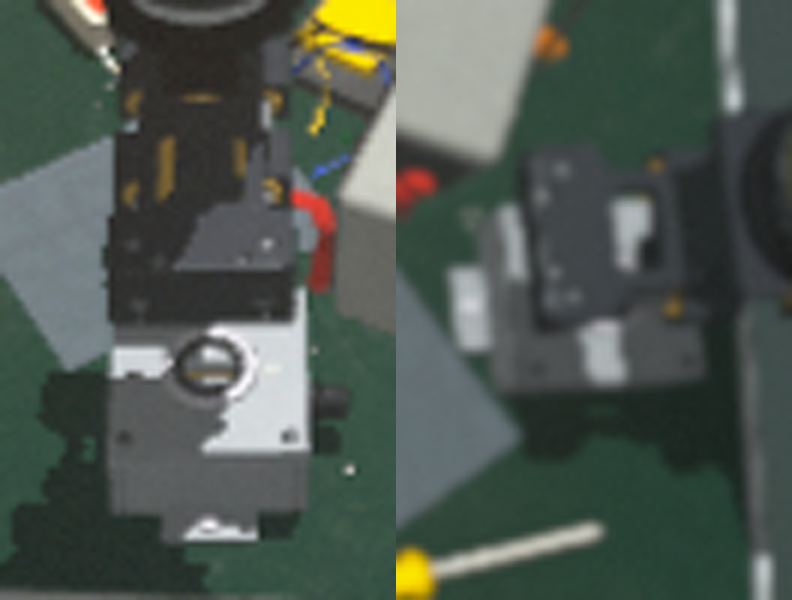

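Run:
```python
from h import *
print("ring",ray("top",384.4,198.2,.048),ray("side",239.5,296.1,.048))
def edge(n,z,c,half,th0,img,s):
    # rectify plane z, find subpixel square by maximizing edge contrast
    I=cv2.GaussianBlur(cv2.imread(img),(0,0),.6).astype(np.float32).sum(2)
    K,T=cam(n)
    def samp(X,Y):
        P=np.stack([X,Y,np.full_like(X,z),np.ones_like(X)],-1)@T.T
        q=P[...,:3]@K.T; q=q[...,:2]/q[...,2:]
        return cv2.remap(I,q[...,0].astype(np.float32),q[...,1].astype(np.float32),cv2.INTER_LINEAR)
    t=np.linspace(-.85,.85,41)*half
    from scipy.optimize import differential_evolution
    def f(p,full=False):
        x,y,th=p; cs,sn=np.cos(th),np.sin(th); out=[]
        for a,b in((1,0),(-1,0),(0,1),(0,-1)):
            def ln(h):
                u=a*h+(abs(b))*t; v=b*h+(abs(a))*t
                return samp((x+cs*u-sn*v)[None],(y+sn*u+cs*v)[None])[0]
            out.append(np.median(abs(ln(half-.0025)-ln(half+.0025))))
        return out if full else -sum(out)
    R=differential_evolution(f,[(c[0]-.01,c[0]+.01),(c[1]-.01,c[1]+.01),(th0-.15,th0+.15)],seed=1,maxiter=80)
    print(s,n,R.x[:2].round(4),np.degrees(R.x[2]).round(1),np.round(f(R.x,True)))
for n in("top","side"):
    edge(n,.045,(.4655,-.2555),.042,.06,f"pics/{n}0.png","lock")
    edge(n,.035,(.4537,.318),.030,.18,f"pics/{n}0.png","stand")
    d=np.load(n+"0.npy");p,m=corners_pts(n,d,(.4535,.318),.055,.09,.028);print("bow",n,len(p),p.mean(0).round(4),np.median(p,0).round(4))
```

```text
ring [ 0.4643662  -0.25465507  0.048     ] [ 0.4671129  -0.25934672  0.048     ]
lock top [ 0.4648 -0.2553] 3.9 [183. 208. 131. 192.]
stand top [0.4537 0.3204] 13.9 [280. 258. 298. 245.]
bow top 52 [0.4533 0.3183 0.0747] [0.4539 0.3175 0.0792]
lock side [ 0.4666 -0.257 ] 2.1 [303. 298. 148. 235.]
stand side [0.4548 0.3143] 9.7 [286. 280.  99. 139.]
bow side 49 [0.4549 0.3154 0.07  ] [0.4534 0.3149 0.0706]
```

```bash
python3 -m pendant '[{"claw":0,"dx":-2,"dy":0,"dz":-15,"twist":0},{"claw":0,"dx":-2,"dy":0,"dz":-30,"twist":0},{"claw":0,"dx":-2,"dy":0,"dz":-36,"twist":0},{"claw":0,"dx":-2,"dy":0,"dz":-38,"twist":0},{"claw":0,"dx":-2,"dy":0,"dz":-40,"twist":0},{"claw":0,"dx":-2,"dy":0,"dz":-42,"twist":0},{"claw":0,"dx":-2,"dy":0,"dz":-43,"twist":0},{"claw":0,"dx":-2,"dy":0,"dz":-43,"twist":0}]'
python3 -m pendant '[{"claw":0,"dx":0,"dy":0,"dz":-1,"twist":0},{"claw":0,"dx":0,"dy":0,"dz":-2,"twist":0},{"claw":0,"dx":0,"dy":0,"dz":-2,"twist":0}]'
```

```text
clock: 8.95
tool_pos: [0.4644, -0.2563, 0.081]
eef_rot: [1.0, 0.031, 0.0, 0.0]
contact_force: [-0.2, 0.5, -0.4]
opening: 0.079
finger_force: 40.0
clock: 9.25
tool_pos: [0.4641, -0.2563, 0.0786]
eef_rot: [1.0, 0.031, -0.0, -0.0]
contact_force: [0.6, 1.8, -0.7]
opening: 0.084
finger_force: 40.0
```

```bash
python3 -m pendant '[{"claw":0,"dx":0,"dy":0,"dz":-1,"twist":0},{"claw":0,"dx":0,"dy":0,"dz":-2,"twist":0},{"claw":0,"dx":0,"dy":0,"dz":-3,"twist":0},{"claw":0,"dx":0,"dy":0,"dz":-3,"twist":0}]'
python3 -m pendant '[{"claw":0,"dx":0,"dy":0,"dz":-1,"twist":0},{"claw":0,"dx":0,"dy":0,"dz":-2,"twist":0},{"claw":0,"dx":0,"dy":0,"dz":-3,"twist":0},{"claw":0,"dx":0,"dy":0,"dz":-3,"twist":0}]'
```

```text
clock: 9.65
tool_pos: [0.464, -0.2564, 0.0755]
eef_rot: [1.0, 0.031, -0.0, -0.0]
contact_force: [0.0, 1.5, -1.1]
opening: 0.084
finger_force: 40.0
clock: 10.05
tool_pos: [0.4642, -0.2563, 0.0726]
eef_rot: [1.0, 0.031, -0.0, -0.0]
contact_force: [0.6, 1.1, -1.1]
opening: 0.087
finger_force: 40.0
```

```bash
python3 -m pendant '[{"claw":0,"dx":0,"dy":0.3,"dz":-2,"twist":0},{"claw":0,"dx":0,"dy":0.3,"dz":-4,"twist":0},{"claw":0,"dx":0,"dy":0.3,"dz":-6,"twist":0},{"claw":0,"dx":0,"dy":0.3,"dz":-6,"twist":0}]'
python3 -m pendant '[{"claw":0,"dx":0,"dy":0,"dz":-2,"twist":0},{"claw":0,"dx":0,"dy":0,"dz":-4,"twist":0},{"claw":0,"dx":0,"dy":0,"dz":-6,"twist":0},{"claw":0,"dx":0,"dy":0,"dz":-6,"twist":0}]'
python3 -c "
from h import *
s=r.get_state();print(s['moment'],s['contact_force'],s['q'].round(2),s['tool_pos'])"
```

```text
clock: 10.45
tool_pos: [0.4641, -0.256, 0.0664]
eef_rot: [1.0, 0.031, -0.0, -0.0]
contact_force: [1.0, 0.8, -1.8]
opening: 0.088
finger_force: 40.0
clock: 10.85
tool_pos: [0.4641, -0.256, 0.0604]
eef_rot: [1.0, 0.031, -0.0, -0.0]
contact_force: [-0.5, 1.5, -2.1]
opening: 0.086
finger_force: 40.0
[ 0.47884348 -0.03833617 -0.00083526] [-0.45728087  1.47094557 -2.05290945] [ 0.44  0.86 -0.03  1.98  0.08  0.3  -1.17] [ 0.46411825 -0.25598586  0.06039044]
```

```bash
python3 -m pendant '[{"claw":0,"dx":0,"dy":0.3,"dz":-1,"twist":0},{"claw":0,"dx":0,"dy":0.3,"dz":-2,"twist":0},{"claw":0,"dx":0,"dy":0.3,"dz":-2,"twist":0}]'
python3 -m pendant '[{"claw":0,"dx":0,"dy":0,"dz":-1,"twist":0},{"claw":0,"dx":0,"dy":0,"dz":-1,"twist":0},{"claw":0,"dx":0,"dy":0,"dz":-1,"twist":0}]'
python3 -m pendant '[{"claw":0,"dx":0,"dy":0,"dz":-1,"twist":0},{"claw":0,"dx":0,"dy":0,"dz":-1,"twist":0},{"claw":0,"dx":0,"dy":0,"dz":-1,"twist":0}]'
```

```text
clock: 11.15
tool_pos: [0.4642, -0.2559, 0.0587]
eef_rot: [1.0, 0.031, 0.0, 0.0]
contact_force: [0.7, 2.0, 0.6]
opening: 0.086
finger_force: 40.0
clock: 11.45
tool_pos: [0.4641, -0.2559, 0.0579]
eef_rot: [1.0, 0.031, 0.0, 0.0]
contact_force: [-0.0, 2.1, 4.1]
opening: 0.086
finger_force: 40.0
clock: 11.75
tool_pos: [0.4642, -0.2559, 0.0572]
eef_rot: [1.0, 0.031, 0.0, 0.0]
contact_force: [-1.1, 2.8, 7.9]
opening: 0.088
finger_force: 40.0
```

```bash
python3 -m pendant '[{"claw":0,"dx":0,"dy":0.5,"dz":0,"twist":0},{"claw":0,"dx":0,"dy":0.5,"dz":0,"twist":0}]'
cat > s.py <<'E'
from h import *
s=r.get_state();print(s['moment'].round(3),s['contact_force'].round(2),s['tool_pos'].round(5),s['eef_rot'].round(4),s['q'].round(3), round(2*np.arctan2(s['eef_rot'][1],s['eef_rot'][0]),4))
E
python3 s.py;  python3 -m pendant '[{"claw":0,"dx":0,"dy":0.5,"dz":0,"twist":0},{"claw":0,"dx":0,"dy":0.5,"dz":0,"twist":0}]'; python3 s.py
```

```text
clock: 11.95
tool_pos: [0.4642, -0.2559, 0.0572]
eef_rot: [1.0, 0.031, 0.0, 0.0]
contact_force: [-2.0, 1.5, 7.2]
opening: 0.085
finger_force: 40.0
[0.337 0.283 0.009] [-2.04  1.51  7.21] [ 0.46419 -0.25587  0.05721] [9.995e-01 3.070e-02 2.000e-04 5.000e-04] [ 0.435  0.862 -0.031  1.984  0.083  0.296 -1.174] 0.0614
clock: 12.15
tool_pos: [0.4642, -0.2558, 0.0572]
eef_rot: [1.0, 0.031, 0.0, 0.001]
contact_force: [-2.1, 0.6, 6.7]
opening: 0.083
finger_force: 40.0
[ 0.179  0.236 -0.024] [-2.1   0.64  6.68] [ 0.46419 -0.2558   0.05723] [9.995e-01 3.050e-02 3.000e-04 7.000e-04] [ 0.434  0.862 -0.03   1.985  0.083  0.295 -1.175] 0.0611
```

```bash
python3 -m pendant '[{"claw":0,"dx":-0.5,"dy":0.5,"dz":0,"twist":0},{"claw":0,"dx":-0.5,"dy":0.5,"dz":0,"twist":0}]'; python3 s.py;  python3 -m pendant '[{"claw":0,"dx":-0.3,"dy":0.2,"dz":-1,"twist":0},{"claw":0,"dx":-0.3,"dy":0.2,"dz":-1,"twist":0}]'; python3 s.py
```

```text
clock: 12.35
tool_pos: [0.4641, -0.2558, 0.0572]
eef_rot: [1.0, 0.03, 0.001, 0.001]
contact_force: [0.5, 0.1, 6.6]
opening: 0.084
finger_force: 40.0
[-0.037  0.092 -0.063] [0.55 0.09 6.61] [ 0.46414 -0.25576  0.05723] [9.995e-01 3.040e-02 8.000e-04 1.100e-03] [ 0.434  0.862 -0.03   1.986  0.083  0.293 -1.175] 0.0608
clock: 12.55
tool_pos: [0.4642, -0.2558, 0.0572]
eef_rot: [1.0, 0.03, 0.001, 0.001]
contact_force: [-1.6, -0.5, 14.5]
opening: 0.084
finger_force: 40.0
[0.052 0.366 0.021] [-1.64 -0.51 14.54] [ 0.4642  -0.25579  0.0572 ] [0.9995 0.0304 0.0013 0.0014] [ 0.433  0.861 -0.029  1.987  0.083  0.291 -1.176] 0.0607
```

```bash
python3 -m pendant '[{"claw":0,"dx":0,"dy":0,"dz":1.2,"twist":0},{"claw":0,"dx":0,"dy":0.2,"dz":1.2,"twist":-0.1},{"claw":0,"dx":0.1,"dy":0.3,"dz":1.2,"twist":-0.2},{"claw":0,"dx":0.1,"dy":0.5,"dz":1.2,"twist":-0.3},{"claw":0,"dx":0.1,"dy":0.5,"dz":1.2,"twist":-0.3}]'; python3 s.py;  python3 -m pendant '[{"claw":0,"dx":0,"dy":0.1,"dz":0,"twist":-0.1},{"claw":0,"dx":0.1,"dy":0.3,"dz":0,"twist":-0.2},{"claw":0,"dx":0.1,"dy":0.3,"dz":0,"twist":-0.2}]'; python3 s.py
```

```text
clock: 13.05
tool_pos: [0.4644, -0.2547, 0.0575]
eef_rot: [0.993, -0.12, 0.001, 0.001]
contact_force: [0.9, 0.2, 5.1]
opening: 0.087
finger_force: 40.0
[ 0.145  0.06  -0.054] [0.94 0.21 5.06] [ 0.46435 -0.25474  0.05747] [ 9.928e-01 -1.202e-01  1.100e-03  9.000e-04] [ 0.401  0.863  0.022  1.989 -0.055  0.288 -1.344] -0.2409
clock: 13.35
tool_pos: [0.4644, -0.2544, 0.0574]
eef_rot: [0.976, -0.219, 0.001, 0.001]
contact_force: [0.6, 0.5, 5.7]
opening: 0.085
finger_force: 40.0
[ 0.125 -0.019 -0.058] [0.57 0.49 5.65] [ 0.46441 -0.25442  0.05744] [ 9.758e-01 -2.186e-01  1.100e-03  8.000e-04] [ 0.38   0.864  0.056  1.99  -0.146  0.288 -1.455] -0.4408
```

```bash
python3 -m pendant '[{"claw":0,"dx":0,"dy":0.1,"dz":0,"twist":-0.1},{"claw":0,"dx":0,"dy":0.1,"dz":0,"twist":-0.1}]'; python3 s.py;  python3 -m pendant '[{"claw":0,"dx":0.1,"dy":0.1,"dz":0,"twist":-0.06},{"claw":0,"dx":0.1,"dy":0.1,"dz":0,"twist":-0.06}]'; python3 s.py;  python3 -m pendant '[{"claw":0,"dx":0,"dy":0.1,"dz":0,"twist":-0.05},{"claw":0,"dx":0,"dy":0.1,"dz":0,"twist":-0.05}]'; python3 s.py
```

```text
clock: 13.55
tool_pos: [0.4645, -0.2543, 0.0574]
eef_rot: [0.964, -0.267, 0.001, 0.001]
contact_force: [-0.3, -0.8, 6.2]
opening: 0.085
finger_force: 40.0
[ 0.196  0.024 -0.053] [-0.3  -0.76  6.24] [ 0.46448 -0.25428  0.05744] [ 9.637e-01 -2.671e-01  1.200e-03  7.000e-04] [ 0.37   0.865  0.073  1.991 -0.192  0.289 -1.511] -0.5407
clock: 13.75
tool_pos: [0.4645, -0.2542, 0.0574]
eef_rot: [0.955, -0.295, 0.001, 0.001]
contact_force: [0.0, 0.1, 5.3]
opening: 0.088
finger_force: 40.0
[ 0.189 -0.039 -0.008] [0.02 0.15 5.25] [ 0.46452 -0.25417  0.05743] [ 9.554e-01 -2.954e-01  1.200e-03  6.000e-04] [ 0.364  0.866  0.083  1.991 -0.219  0.29  -1.544] -0.5997
clock: 13.95
tool_pos: [0.4646, -0.2541, 0.0574]
eef_rot: [0.948, -0.319, 0.001, 0.001]
contact_force: [0.3, 0.2, 4.9]
opening: 0.092
finger_force: 40.0
[ 0.186 -0.035  0.021] [0.31 0.16 4.91] [ 0.46457 -0.25409  0.05744] [ 9.477e-01 -3.191e-01  1.200e-03  6.000e-04] [ 0.358  0.867  0.091  1.991 -0.241  0.291 -1.571] -0.6495
```

```bash
for i in 1; do :; done; python3 -m pendant '[{"claw":0,"dx":0,"dy":0.1,"dz":0,"twist":-0.05},{"claw":0,"dx":0,"dy":0.1,"dz":0,"twist":-0.05},{"claw":0,"dx":0,"dy":0.1,"dz":0,"twist":-0.05}]' | grep clock; python3 s.py;  python3 -m pendant '[{"claw":0,"dx":0.1,"dy":0,"dz":0,"twist":-0.05},{"claw":0,"dx":0.1,"dy":0,"dz":0,"twist":-0.05},{"claw":0,"dx":0.1,"dy":0,"dz":0,"twist":-0.05}]'|grep clock; python3 s.py
```

```text
clock: 14.25
[ 0.176 -0.023  0.001] [1.53 0.54 4.38] [ 0.4646  -0.25402  0.05745] [ 9.396e-01 -3.422e-01  1.300e-03  6.000e-04] [ 0.353  0.867  0.1    1.992 -0.264  0.292 -1.599] -0.6986
clock: 14.55
[ 0.205 -0.04  -0.023] [-0.55 -0.1   6.45] [ 0.46467 -0.25399  0.05746] [ 9.308e-01 -3.656e-01  1.300e-03  5.000e-04] [ 0.348  0.868  0.109  1.992 -0.286  0.294 -1.627] -0.7485
```

```bash
python3 -m pendant '[{"claw":0,"dx":0,"dy":0,"dz":0,"twist":0}]' | grep clock; python3 s.py; python3 -m pendant '[{"claw":0,"dx":0,"dy":0,"dz":0,"twist":0}]' | grep clock; python3 s.py
```

```text
clock: 14.65
[ 0.204 -0.066  0.012] [-0.21  1.03  5.2 ] [ 0.46467 -0.254    0.05745] [ 9.308e-01 -3.656e-01  1.300e-03  5.000e-04] [ 0.348  0.868  0.108  1.992 -0.286  0.294 -1.627] -0.7485
clock: 14.75
[ 0.175 -0.005 -0.024] [0.25 0.33 5.67] [ 0.46464 -0.254    0.05744] [ 9.308e-01 -3.656e-01  1.300e-03  5.000e-04] [ 0.348  0.868  0.108  1.992 -0.286  0.294 -1.627] -0.7486
```

```bash
python3 -m pendant '[{"claw":0,"dx":0,"dy":0.1,"dz":0,"twist":-0.05},{"claw":0,"dx":0,"dy":0.1,"dz":0,"twist":-0.05},{"claw":0,"dx":0,"dy":0.1,"dz":0,"twist":-0.05}]' | grep clock; python3 s.py;  python3 -m pendant '[{"claw":0,"dx":0.1,"dy":0,"dz":0,"twist":-0.05},{"claw":0,"dx":0.1,"dy":0,"dz":0,"twist":-0.05},{"claw":0,"dx":0.1,"dy":0,"dz":0,"twist":-0.05}]'|grep clock; python3 s.py
```

```text
clock: 15.05
[ 0.18  -0.025  0.033] [0.54 1.42 4.66] [ 0.46469 -0.25391  0.05745] [ 9.213e-01 -3.887e-01  1.300e-03  5.000e-04] [ 0.343  0.869  0.117  1.992 -0.309  0.295 -1.654] -0.7985
clock: 15.35
[ 0.222 -0.038  0.157] [ 0.15 -1.07  5.38] [ 0.46478 -0.25386  0.05748] [ 9.114e-01 -4.115e-01  1.300e-03  5.000e-04] [ 0.337  0.869  0.126  1.992 -0.331  0.297 -1.682] -0.8481
```

```bash
python3 -m pendant '[{"claw":0,"dx":0,"dy":0,"dz":0,"twist":-0.03},{"claw":0,"dx":0,"dy":0,"dz":0,"twist":-0.03},{"claw":0,"dx":0,"dy":0,"dz":0,"twist":-0.03}]' | grep clock; python3 s.py;  python3 -m pendant '[{"claw":0,"dx":0,"dy":0,"dz":0,"twist":0}]'|grep clock; python3 s.py
```

```text
clock: 15.65
[ 0.222 -0.048  0.119] [-0.05 -0.13  5.28] [ 0.46482 -0.25381  0.05747] [ 9.052e-01 -4.249e-01  1.300e-03  4.000e-04] [ 0.334  0.87   0.131  1.992 -0.345  0.298 -1.699] -0.8778
clock: 15.75
[ 0.174 -0.073  0.158] [0.45 0.72 5.35] [ 0.46482 -0.2538   0.05748] [ 9.052e-01 -4.249e-01  1.300e-03  4.000e-04] [ 0.334  0.87   0.131  1.992 -0.345  0.298 -1.699] -0.8778
```

```bash
python3 -m pendant '[{"claw":0,"dx":0,"dy":0,"dz":0,"twist":-0.04},{"claw":0,"dx":0,"dy":0,"dz":0,"twist":-0.04},{"claw":0,"dx":0,"dy":0,"dz":0,"twist":-0.04}]' | grep clock; python3 s.py;  python3 -m pendant '[{"claw":0,"dx":0,"dy":0,"dz":0,"twist":0}]'|grep clock; python3 s.py; python3 -m pendant '[{"claw":0,"dx":0,"dy":0,"dz":0,"twist":0}]'|grep clock; python3 s.py
```

```text
clock: 16.05
[ 0.223 -0.072  0.171] [1.69 1.16 5.41] [ 0.46488 -0.25376  0.05747] [ 8.966e-01 -4.429e-01  1.300e-03  4.000e-04] [ 0.33   0.871  0.138  1.992 -0.363  0.299 -1.721] -0.9176
clock: 16.15
[ 0.235 -0.104  0.16 ] [0.87 1.27 5.64] [ 0.4649  -0.25377  0.05747] [ 8.966e-01 -4.428e-01  1.400e-03  4.000e-04] [ 0.33   0.871  0.138  1.992 -0.363  0.299 -1.721] -0.9175
clock: 16.25
[ 0.23  -0.089  0.218] [0.18 0.52 5.15] [ 0.46487 -0.25375  0.05744] [ 8.966e-01 -4.428e-01  1.300e-03  3.000e-04] [ 0.33   0.871  0.138  1.992 -0.363  0.299 -1.721] -0.9175
```

```bash
python3 -m pendant '[{"claw":0,"dx":0,"dy":0,"dz":0,"twist":-0.03},{"claw":0,"dx":0,"dy":0,"dz":0,"twist":-0.03},{"claw":0,"dx":0,"dy":0,"dz":0,"twist":-0.03}]' | grep clock; python3 s.py;  python3 -m pendant '[{"claw":0,"dx":0,"dy":0,"dz":0,"twist":0}]'|grep clock; python3 s.py; python3 -m pendant '[{"claw":0,"dx":0,"dy":0,"dz":0,"twist":0}]'|grep clock; python3 s.py;python3 -m pendant '[{"claw":0,"dx":0,"dy":0,"dz":0,"twist":0}]'|grep clock; python3 s.py
```

```text
clock: 16.55
[ 0.325 -0.09   0.206] [0.23 0.14 6.14] [ 0.4649  -0.25373  0.05746] [ 8.899e-01 -4.562e-01  1.300e-03  3.000e-04] [ 0.327  0.871  0.144  1.993 -0.376  0.3   -1.738] -0.9474
clock: 16.65
[ 0.303 -0.116  0.195] [1.37 1.5  5.11] [ 0.4649  -0.25371  0.05746] [ 8.899e-01 -4.562e-01  1.300e-03  3.000e-04] [ 0.327  0.871  0.143  1.993 -0.376  0.3   -1.738] -0.9473
clock: 16.75
[ 0.214 -0.128  0.24 ] [0.25 0.52 4.78] [ 0.46493 -0.25372  0.05747] [ 8.899e-01 -4.562e-01  1.400e-03  3.000e-04] [ 0.327  0.871  0.143  1.993 -0.376  0.3   -1.738] -0.9473
clock: 16.85
[ 0.244 -0.105  0.233] [0.55 1.16 4.57] [ 0.46495 -0.25373  0.05748] [ 8.899e-01 -4.561e-01  1.400e-03  3.000e-04] [ 0.327  0.871  0.143  1.993 -0.376  0.3   -1.738] -0.9473
```

```bash
python3 -m pendant '[{"claw":0,"dx":0,"dy":0,"dz":0,"twist":-0.02},{"claw":0,"dx":0,"dy":0,"dz":0,"twist":-0.02},{"claw":0,"dx":0,"dy":0,"dz":0,"twist":-0.02},{"claw":0,"dx":0,"dy":0,"dz":0,"twist":-0.02},{"claw":0,"dx":0,"dy":0,"dz":0,"twist":-0.02},{"claw":0,"dx":0,"dy":0,"dz":0,"twist":-0.02},{"claw":0,"dx":0,"dy":0,"dz":0,"twist":-0.02}]' | grep clock; python3 s.py;  python3 -m pendant '[{"claw":0,"dx":0,"dy":0,"dz":0,"twist":0}]'|grep clock; python3 s.py
```

```text
clock: 17.55
[ 0.256 -0.121  0.283] [0.42 0.15 5.  ] [ 0.46498 -0.25372  0.05747] [ 8.853e-01 -4.650e-01  1.400e-03  3.000e-04] [ 0.325  0.872  0.147  1.993 -0.385  0.301 -1.749] -0.9672
clock: 17.65
[ 0.249 -0.156  0.3  ] [0.59 0.77 6.  ] [ 0.46496 -0.25368  0.05747] [ 8.853e-01 -4.649e-01  1.300e-03  3.000e-04] [ 0.325  0.872  0.147  1.993 -0.385  0.301 -1.749] -0.9671
```

```bash
python3 -m pendant '[{"claw":0,"dx":-0.1,"dy":-0.1,"dz":0,"twist":0.13},{"claw":0,"dx":-0.2,"dy":-0.3,"dz":0,"twist":0.26},{"claw":0,"dx":-0.3,"dy":-0.4,"dz":0,"twist":0.39},{"claw":0,"dx":-0.4,"dy":-0.6,"dz":0,"twist":0.52},{"claw":0,"dx":-0.5,"dy":-0.8,"dz":0,"twist":0.65},{"claw":0,"dx":-0.5,"dy":-1,"dz":0,"twist":0.78},{"claw":0,"dx":-0.5,"dy":-1.2,"dz":0,"twist":0.91},{"claw":0,"dx":-0.5,"dy":-1.3,"dz":0,"twist":1.02}]' | grep clock; python3 s.py;  python3 -m pendant '[{"claw":0,"dx":0,"dy":-0.1,"dz":0,"twist":0.06},{"claw":0,"dx":0,"dy":-0.1,"dz":0,"twist":0.06}]'|grep clock; python3 s.py;  python3 -m pendant '[{"claw":0,"dx":0,"dy":-0.1,"dz":0,"twist":0.05},{"claw":0,"dx":0,"dy":-0.1,"dz":0,"twist":0.05}]'|grep clock; python3 s.py
```

```text
clock: 18.45
[ 0.098 -0.014 -0.123] [ 0.19 -0.15  4.9 ] [ 0.46416 -0.25514  0.05738] [9.996e-01 2.790e-02 1.000e-03 8.000e-04] [ 0.433  0.861 -0.03   1.987  0.08   0.292 -1.178] 0.0558
clock: 18.65
[ 0.028 -0.083 -0.009] [ 0.21 -0.58  5.45] [ 0.46415 -0.25522  0.05735] [9.984e-01 5.570e-02 1.000e-03 7.000e-04] [ 0.439  0.861 -0.04   1.987  0.106  0.293 -1.147] 0.1114
clock: 18.85
[ 0.033 -0.097 -0.007] [-0.07  0.2   5.82] [ 0.46413 -0.25532  0.05737] [9.968e-01 8.030e-02 9.000e-04 8.000e-04] [ 0.444  0.861 -0.048  1.986  0.128  0.295 -1.119] 0.1607
```

```bash
python3 -m pendant '[{"claw":0,"dx":0,"dy":-0.1,"dz":0,"twist":0.05},{"claw":0,"dx":0,"dy":-0.1,"dz":0,"twist":0.05}]'|grep clock; python3 s.py;  python3 -m pendant '[{"claw":0,"dx":0,"dy":0,"dz":0,"twist":0.04},{"claw":0,"dx":0,"dy":0,"dz":0,"twist":0.04}]'|grep clock; python3 s.py; python3 -m pendant '[{"claw":0,"dx":0,"dy":0,"dz":0,"twist":0.03},{"claw":0,"dx":0,"dy":0,"dz":0,"twist":0.03}]'|grep clock; python3 s.py
```

```text
clock: 19.05
[ 0.088 -0.042 -0.043] [-0.11  0.44  5.1 ] [ 0.46415 -0.25539  0.05736] [9.945e-01 1.052e-01 9.000e-04 8.000e-04] [ 0.45   0.861 -0.057  1.986  0.15   0.296 -1.091] 0.2107
clock: 19.25
[-0.028 -0.012 -0.152] [-0.28 -0.6   6.18] [ 0.46417 -0.25543  0.05736] [9.922e-01 1.247e-01 9.000e-04 9.000e-04] [ 0.454  0.861 -0.064  1.986  0.168  0.298 -1.069] 0.2501
clock: 19.45
[ 0.011 -0.041 -0.324] [ 0.2  -0.04  4.89] [ 0.46419 -0.2555   0.05738] [9.903e-01 1.392e-01 9.000e-04 9.000e-04] [ 0.457  0.861 -0.069  1.985  0.181  0.299 -1.053] 0.2793
```

```bash
python3 -m pendant '[{"claw":0,"dx":0,"dy":0.1,"dz":0,"twist":-0.11},{"claw":0,"dx":0,"dy":0.2,"dz":0,"twist":-0.22},{"claw":0,"dx":0,"dy":0.2,"dz":0,"twist":-0.22},{"claw":0,"dx":0,"dy":0.2,"dz":2,"twist":-0.22},{"claw":0,"dx":0,"dy":0.2,"dz":3,"twist":-0.22}]'|grep clock; python3 s.py;  python3 -m pendant '[{"claw":0,"dx":0,"dy":0,"dz":1.5,"twist":0},{"claw":0,"dx":0,"dy":0,"dz":3,"twist":0}]'|grep clock; python3 s.py
```

```text
clock: 19.95
[-0.333 -0.062 -0.034] [ 0.65 -1.33 -1.78] [ 0.46323 -0.25457  0.05981] [ 9.995e-01  3.150e-02 -1.000e-04  2.000e-04] [ 0.434  0.856 -0.032  1.987  0.083  0.299 -1.174] 0.063
clock: 20.15
[-0.268 -0.321 -0.007] [ 1.89 -1.52 -2.15] [ 0.46329 -0.25449  0.0627 ] [ 9.995e-01  3.100e-02 -1.000e-04  1.000e-04] [ 0.434  0.851 -0.033  1.987  0.082  0.305 -1.174] 0.062
```

```bash
python3 -m pendant '[{"claw":0,"dx":0.8,"dy":-1.2,"dz":0,"twist":0},{"claw":0,"dx":0.8,"dy":-1.2,"dz":3,"twist":0},{"claw":0,"dx":0.8,"dy":-1.2,"dz":6,"twist":0}]'|grep clock; python3 s.py;  python3 -m pendant '[{"claw":0,"dx":0,"dy":0,"dz":3,"twist":0},{"claw":0,"dx":0,"dy":0,"dz":6,"twist":0}]'|grep clock; python3 s.py
```

```text
clock: 20.45
[ 0.042 -0.011  0.043] [ 0.67 -0.07 -0.5 ] [ 0.46385 -0.25506  0.06904] [ 9.995e-01  3.110e-02 -4.000e-04 -3.000e-04] [ 0.437  0.84  -0.035  1.982  0.082  0.322 -1.173] 0.0621
clock: 20.65
[ 0.033 -0.002 -0.014] [ 0.46 -0.1  -0.38] [ 0.46414 -0.25531  0.07529] [ 0.9995  0.031   0.     -0.    ] [ 0.437  0.829 -0.036  1.98   0.081  0.335 -1.172] 0.062
```

```bash
python3 -m pendant '[{"claw":0,"dx":0,"dy":0,"dz":20,"twist":0},{"claw":0,"dx":0,"dy":0,"dz":50,"twist":0},{"claw":0,"dx":0,"dy":0,"dz":90,"twist":0},{"claw":0,"dx":0,"dy":0,"dz":130,"twist":0},{"claw":0,"dx":0,"dy":0,"dz":170,"twist":0},{"claw":0,"dx":0,"dy":40,"dz":170,"twist":0},{"claw":0,"dx":0,"dy":80,"dz":170,"twist":0},{"claw":0,"dx":0,"dy":120,"dz":170,"twist":0}]'|grep -A1 clock
python3 -m pendant '[{"claw":0,"dx":0,"dy":45,"dz":0,"twist":0},{"claw":0,"dx":0,"dy":90,"dz":0,"twist":0},{"claw":0,"dx":0,"dy":135,"dz":0,"twist":0},{"claw":0,"dx":-2,"dy":180,"dz":0,"twist":0},{"claw":0,"dx":-5,"dy":225,"dz":0,"twist":0},{"claw":0,"dx":-8,"dy":270,"dz":0,"twist":0.05},{"claw":0,"dx":-10,"dy":315,"dz":0,"twist":0.1},{"claw":0,"dx":-11,"dy":360,"dz":0,"twist":0.114}]'|grep -A1 clock
python3 -m pendant '[{"claw":0,"dx":-1,"dy":40,"dz":0,"twist":0},{"claw":0,"dx":-1,"dy":75,"dz":0,"twist":0},{"claw":0,"dx":-1,"dy":93,"dz":0,"twist":0},{"claw":0,"dx":-1,"dy":93,"dz":0,"twist":0},{"claw":0,"dx":-1,"dy":93,"dz":0,"twist":0}]'|grep -A1 clock
python3 s.py
python3 - <<'E'
from h import *
p,d=eyes.snapshot("top");q,d=eyes.snapshot("side")
a=cv2.resize(p[170:230,342:422],(400,300),interpolation=cv2.INTER_CUBIC)
b=cv2.resize(q[270:330,205:285],(400,300),interpolation=cv2.INTER_CUBIC)
c=cv2.resize(q[90:210,180:340],(800,600),interpolation=cv2.INTER_CUBIC)[:300+0]
c=cv2.resize(q[90:200,180:340],(436,300),interpolation=cv2.INTER_CUBIC)
cc=np.zeros((300,800,3),np.uint8);cc[:,:436]=c
cv2.imwrite("pics/c3.png",np.vstack([np.hstack([a,b]),cc]))
E
```

```text
clock: 21.45
tool_pos: [0.4639, -0.1343, 0.2456]
clock: 22.25
tool_pos: [0.4524, 0.2263, 0.2452]
clock: 22.75
tool_pos: [0.4523, 0.3155, 0.2448]
[-0.071 -0.045 -0.074] [ 0.47  0.62 -0.13] [0.45229 0.31552 0.24476] [ 9.962e-01  8.710e-02 -3.000e-04  1.100e-03] [-0.676  0.581 -0.028  1.787  0.024  0.776 -2.113] 0.1745
```

View pics/c3.png

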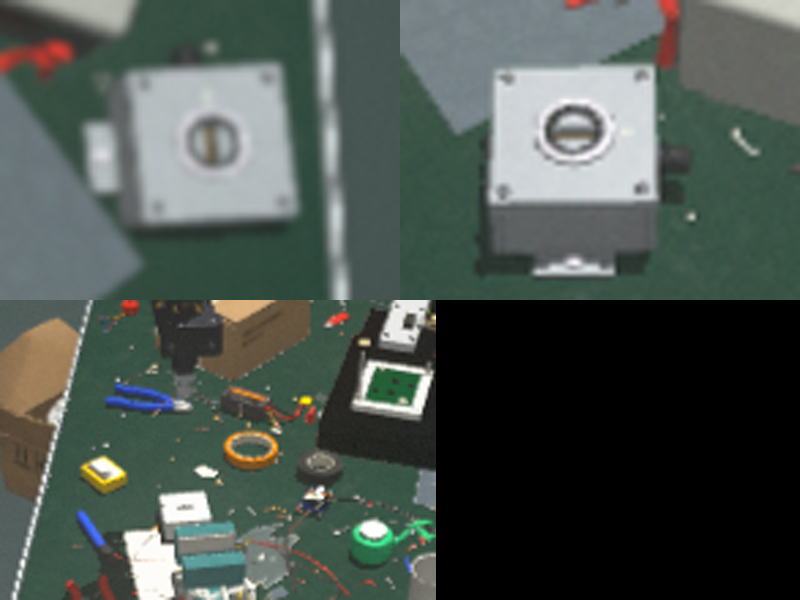

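The lock's slot, at about (384,199) in the top view, looks as it did at the start, so the plug is home. The key hangs from the gripper above the stand's open slot. Next I lower it.

```bash
python3 -m pendant '[{"claw":0,"dx":0,"dy":0,"dz":-40,"twist":0},{"claw":0,"dx":0,"dy":0,"dz":-80,"twist":0},{"claw":0,"dx":0,"dy":0,"dz":-120,"twist":0},{"claw":0,"dx":0,"dy":0,"dz":-150,"twist":0},{"claw":0,"dx":0,"dy":0,"dz":-165,"twist":0},{"claw":0,"dx":0,"dy":0,"dz":-165,"twist":0},{"claw":0,"dx":0,"dy":0,"dz":-165,"twist":0}]'|grep clock
python3 s.py
```

```text
clock: 23.55
[ 0.039 -0.022  0.016] [ 0.33 -0.12 -0.09] [0.45287 0.31631 0.08045] [9.962e-01 8.680e-02 2.000e-04 3.000e-04] [-0.681  0.835 -0.022  1.911  0.044  0.397 -2.132] 0.1739
```

```bash
python3 -m pendant '[{"claw":0,"dx":-0.4,"dy":1.3,"dz":0,"twist":0},{"claw":0,"dx":-0.4,"dy":1.3,"dz":-3,"twist":0},{"claw":0,"dx":-0.4,"dy":1.3,"dz":-6,"twist":0},{"claw":0,"dx":-0.4,"dy":1.3,"dz":-9,"twist":0},{"claw":0,"dx":-0.4,"dy":1.3,"dz":-9,"twist":0}]'|grep clock
python3 s.py
python3 -m pendant '[{"claw":0,"dx":0,"dy":0,"dz":-2,"twist":0},{"claw":0,"dx":0,"dy":0,"dz":-3,"twist":0},{"claw":0,"dx":0,"dy":0,"dz":-3,"twist":0}]'|grep clock
python3 s.py
```

```text
clock: 24.05
[-0.007 -0.008 -0.038] [ 0.49 -0.13 -0.85] [0.45153 0.31871 0.07065] [ 9.961e-01  8.780e-02 -3.000e-04  2.000e-04] [-0.686  0.853 -0.021  1.912  0.044  0.378 -2.135] 0.1759
clock: 24.35
[ 0.015  0.068 -0.039] [-0.88 -0.34 -0.83] [0.4517  0.3188  0.06777] [ 9.961e-01  8.780e-02 -1.000e-04  1.000e-04] [-0.686  0.858 -0.021  1.913  0.044  0.372 -2.135] 0.1759
```

```bash
python3 -m pendant '[{"claw":0,"dx":0.4,"dy":-0.8,"dz":-4,"twist":0},{"claw":0,"dx":0.4,"dy":-0.8,"dz":-8,"twist":0},{"claw":0,"dx":0.4,"dy":-0.8,"dz":-12,"twist":0},{"claw":0,"dx":0.4,"dy":-0.8,"dz":-16,"twist":0},{"claw":0,"dx":0.4,"dy":-0.8,"dz":-19,"twist":0},{"claw":0,"dx":0.4,"dy":-0.8,"dz":-19,"twist":0}]'|grep clock
python3 s.py
python3 -m pendant '[{"claw":0,"dx":0,"dy":0,"dz":-1,"twist":0},{"claw":0,"dx":0,"dy":0,"dz":-1,"twist":0}]'|grep clock
python3 s.py
python3 -m pendant '[{"claw":0,"dx":0,"dy":0,"dz":-1,"twist":0},{"claw":0,"dx":0,"dy":0,"dz":-1,"twist":0}]'|grep clock
python3 s.py
```

```text
clock: 24.95
[-0.035  0.069  0.   ] [ 0.34 -0.13 -0.44] [0.4519  0.31787 0.04842] [ 9.961e-01  8.780e-02 -4.000e-04  3.000e-04] [-0.685  0.892 -0.019  1.917  0.046  0.334 -2.136] 0.1758
clock: 25.15
[-0.014 -0.01  -0.001] [-0.4  -0.07 -1.87] [0.45222 0.3181  0.04795] [9.961e-01 8.780e-02 1.000e-04 0.000e+00] [-0.685  0.893 -0.019  1.917  0.046  0.332 -2.136] 0.1758
clock: 25.35
[0.005 0.075 0.022] [-1.65 -0.27  1.69] [0.45232 0.31816 0.04724] [ 9.961e-01  8.780e-02  2.000e-04 -1.000e-04] [-0.685  0.894 -0.019  1.917  0.046  0.331 -2.136] 0.1758
```

```bash
python3 -m pendant '[{"claw":0,"dx":0,"dy":0,"dz":-1,"twist":0},{"claw":0,"dx":0,"dy":0,"dz":-1,"twist":0}]'|grep clock
python3 s.py
python3 -m pendant '[{"claw":0.3,"dx":0,"dy":0,"dz":-0.5,"twist":0},{"claw":0.3,"dx":0,"dy":0,"dz":-0.5,"twist":0},{"claw":0.3,"dx":0,"dy":0,"dz":-0.5,"twist":0},{"claw":0.3,"dx":0,"dy":0,"dz":10,"twist":0},{"claw":0.3,"dx":0,"dy":0,"dz":25,"twist":0},{"claw":0.3,"dx":0,"dy":0,"dz":45,"twist":0},{"claw":0.3,"dx":0,"dy":0,"dz":80,"twist":0},{"claw":0.3,"dx":0,"dy":0,"dz":120,"twist":0}]'
python3 s.py
```

```text
clock: 25.55
[-0.249  0.366  0.023] [-1.61 -1.4  11.13] [0.45234 0.31819 0.04721] [ 9.961e-01  8.780e-02  4.000e-04 -2.000e-04] [-0.685  0.894 -0.019  1.917  0.046  0.33  -2.136] 0.1758
clock: 26.35
tool_pos: [0.4515, 0.3175, 0.1669]
eef_rot: [0.996, 0.088, -0.001, 0.001]
contact_force: [1.0, 0.0, -0.1]
opening: 0.296
finger_force: 0.0
[ 0.004 -0.041  0.005] [ 0.95  0.   -0.11] [0.4515  0.31748 0.16691] [ 9.961e-01  8.780e-02 -9.000e-04  7.000e-04] [-0.679  0.693 -0.029  1.861  0.034  0.59  -2.124] 0.1759
```

```bash
python3 -m pendant '[{"claw":0.5,"dx":0,"dy":-40,"dz":40,"twist":0},{"claw":0.5,"dx":0,"dy":-80,"dz":60,"twist":0},{"claw":0.5,"dx":0,"dy":-120,"dz":60,"twist":0},{"claw":0.5,"dx":0,"dy":-160,"dz":60,"twist":0},{"claw":0.5,"dx":0,"dy":-200,"dz":60,"twist":0},{"claw":0.5,"dx":0,"dy":-200,"dz":60,"twist":0}]'|grep clock
python3 - <<'E'
from h import *
p,d=eyes.snapshot("top");np.save("top4.npy",d);q,d=eyes.snapshot("side");np.save("side4.npy",d)
cv2.imwrite("pics/c4.png",np.hstack([cv2.resize(i,(400,300),interpolation=cv2.INTER_CUBIC) for i in(p[175:235,140:220],q[140:200,205:285])]))
for n in("top","side"):
  for k in "04":
    pp,m=corners_pts(n,np.load(n+k+".npy"),(.4535,.318),.055,.09,.028);print(n,k,len(pp),pp.mean(0).round(4),pp[:,2].max() if len(pp) else 0)
E
```

```text
clock: 26.95
top 0 52 [0.4533 0.3183 0.0747] 0.08365281646259767
top 4 53 [0.4522 0.317  0.0753] 0.0850024732564244
side 0 49 [0.4549 0.3154 0.07  ] 0.08305841095346506
side 4 32 [0.4601 0.3148 0.0676] 0.08103866321580393
```

View pics/c4.png

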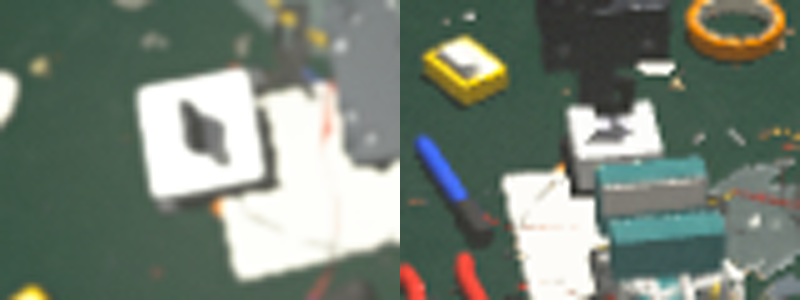

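The key stands upright and fully down in the stand, at about (181,200) in the top view and matching the start. The gripper is clear of it.

```bash
python3 -c "
from plant import r
print(r.finish_job())"
```

```text
the job is handed in; nothing more can be done
None
```

The key switch was reset in the order asked, with the stop pressed to about 0.25–0.3 N m, the plug turned home, and the key back upright and fully down in its stand; I handed it in just after 27 s, and no verdict was returned.

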